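# Close a pylon length gauge by one notch

## Robot

A 6-joint arm with a two-finger parallel gripper is mounted at the origin on the work surface. World frame = base frame: x ahead of the robot, y to its left, z up, the work surface at z = 0. Lengths are in m, angles in degrees, forces in N, time in s.
With the tool pointing down it reaches from about 0.25 to 0.725 m from the base axis. Payload 9.7 kg.
Tool frame: the origin (TCP) lies at the very end of the fingers, on their centre line; the grasp point (between the pads) lies 19 mm behind it; z points along the fingers, y is the line along which they close (so a half turn about z gives the same grasp; the last joint's range is limited). The gripper opens to 85 mm and grips with 20 to 120 N. Pads are 22 mm wide; open, the fingers measure 114 mm over their backs; the gripper's body (76 mm by 85 mm) begins 54 mm behind the grasp point. The pads swing forward as they close: fully open they stand 13 mm farther back than shut.
Start: joints at [69.672, 4.979, 10.078, 95.1, 0, 90], TCP at [0.191, 0.516, 0.231] pointing down, gripper open.
Joint ranges: [-179.16, 179.16], [-48.56, 103.87], [-65.8, 70.77], [-126.05, 130.52], [-82.76, 87.17], [-180, 180]. Speed limits (degrees/s): [127.2, 127.2, 147.25, 180, 180, 180].

## Interface

Orientations are given as [roll, pitch, yaw] about the fixed x, y, z axes, in that order (R = Rz(yaw) Ry(pitch) Rx(roll)).
In Python, from workcell import telemetry, optics, workorder gives the robot as it stands.
- The arm moves only by the shell command python3 -m handwheel 'ROWS' [FORCE]. ROWS is JSON, a list of rows, each an object of numbers: "tx", "ty", "tz": the shift along the tool's x, y, z in m; "ax", "ay", "az": the turn, a rotation vector about the tool's x, y, z in degrees; "jaw": the gripper command: -1 is shut, 1 is fully open, values between are in proportion. A call has exactly 10 rows; each row shifts and turns the commanded pose from where the row before left it, along the tool's axes as they then stand; what a row does not reach is not made up. A row lasts 1/8 s, in which the tool goes at most 62.5 mm and 10.7 degrees, less where a joint would pass 70% of its speed; a pose out of reach is approached as far as the arm can. A call is refused whole if a number of a shift passes 0.0625 or a number of a turn 10.7, either way. A call with a gripper value outside its range is refused whole. The fingers move at their own pace and stop on an object; FORCE is the grip in N (left out, the last holds). Time passes only in rows, so rows that do not move let the fingers close, or fill a call up. It gives the time, the measured TCP pose, the force, the opening and the grip force at its end, in the units of the state.
- telemetry.get_obs(): the state, without advancing time (a new reading comes with each control period).
- optics.camera(name): name is "scene" or "top" or "wrist"; returns a dict with "color" (480x640x3 uint8, red, green, blue), "K" (3x3 intrinsics, pixels), "k1" (the pictures are not rectified: a ray, as slopes to the right and down, at radius r is drawn at 1 + k1 r^2 times it, then the intrinsics apply), "extrinsics" (4x4, takes a point from camera to world coordinates); the wrist camera has in their place "mount" (4x4, takes a point from camera to tool coordinates, whose origin is the TCP and whose axes are the flange's). Camera axes: x right, y down, z forward; pixel columns grow to the right and rows downward; lengths in m; the calibration is good to about 2 mm. A picture is of the moment at which its call begins: read the wrist's pose just before it. There is no depth.
- workorder.job_done(): hands the job in; it is judged then, once.
The state is a dict: "time": time; "q": joint angles; "qd": joint speeds; "joint_efforts": joint torques, N m; "ee_pos": TCP position; "tcp_rot": TCP orientation; "wrist_force": force on the tool from outside, world axes, zero at the start; "torque": the same for the moment, N m; "opening": finger opening in m; "grasp_force": force on a finger pad.
Only numpy, scipy, OpenCV 4.12 (cv2) and the standard library are available. Lean on these libraries where they do the work, as an engineer would, in place of code of your own. Each camera call takes 0.05 s, during which the arm holds its last target. There are 200 camera calls.

## Task

Two length gauges stand on the bench. On the one with a steel tube clamped in its end post, squeeze the spring latch tab of the sliding stop, slide the stop to the next notch towards the tube, and let go so that the tab springs out and the stop is locked there. Leave the stop of the empty gauge in its notch.

Things in the scene. Friction and masses are not known exactly. Their poses are not given: they have to be found in the camera images.
- stop_grip (a point): Squeeze point, 66 mm above the bench, moving with the stop: z up, y along the rail to the tube, x across. On a flat saddle (72 x 70 mm, top 39 mm high) stand a black grip, outer face at x +13.5 mm, and a steel latch tab, outer face at x -30.5 mm released, -13.5 mm squeezed (44, then 27 mm across). Both 24 mm long in y, tops 85 mm high. A 50 mm wide stop plate (top 81 mm) stands at y 36 to 42 mm.
- stop (a joint): Stop of the gauge with the tube: m along the rail, 0 in its first notch, growing towards the tube. The next notch is at 0.050; hard limit 0.053, where the stop plate meets the tube. Tab out: locked, 1.5 mm play. Tab squeezed: slides with about 1 N. Notches are flared: let go within 12 mm of one and the spring draws the stop in. Base 80 x 300 x 18 mm, fixed; tube 30 mm thick, axis 58 mm high.
- tab (a joint): How far the latch tab of that stop is squeezed across the rail towards the black grip, in m: 0 sprung out (latched), 0.017 fully squeezed; past 0.010 the stop is free. The spring takes 8 N at 0 and 15 N fully squeezed, and brings the tab back when let go.
- spare_stop (a joint): Stop of the second gauge, of the same make but without a tube (an end post 100 mm high stands at the +y end of both): m along its rail, 0 in the notch where it starts and has to stay. That gauge is fixed within 30 degrees of parallel, about 0.2 m nearer to or farther from the robot.

How it is judged (in metres and radians):
On the way:
1. the tab is squeezed in while the stop travels from one notch to the next (value of joint tab above 0.005 m and value of joint stop above 0.01 m), for 0.1 s.
At the end, for the whole second after the job is handed in: The stop of the gauge with the tube rests in the next notch towards the tube (50 mm from its start, at most 6 mm short; the hard limit is 3 mm past), its tab sprung out to within 3 mm, and the stop of the empty gauge is within 8 mm of where it was (value of joint stop above 0.044 m and value of joint tab below 0.003 m and velocity of joint stop between -0.01 and 0.01 m/s and value of joint spare_stop between -0.008 and 0.008 m); the robot touches nothing.
It fails at once if the stop of the empty gauge is moved to another notch (value of joint spare_stop above 0.02 m or value of joint spare_stop below -0.02 m).
It also fails if it takes over 29 s, if anything falls off the work surface, if the arm or the gripper's body presses on something with over 40 N, if the wrist force passes 120 N, or if a joint passes its speed limit or range.

## Working session

There is one attempt and no reset: what is moved stays moved. The work goes in short steps, Python scripts to look and compute and a shell command to move; the robot and the scene stay as the last step left them, time stands still between calls to the robot, and variables do not carry over. Pictures are saved under pics/ and viewed, at most 10 in all, crops included, and the job is handed in when it is done.

```bash
mkdir -p pics
cat > h.py <<'E'
import numpy as np, cv2
from workcell import telemetry, optics, workorder
from scipy.spatial.transform import Rotation as R
def snap(n,f):
    o=telemetry.get_obs(); c=optics.camera(n)
    cv2.imwrite('pics/'+f,c['color'][...,::-1])
    T=c.get('extrinsics')
    if T is None:
        W=np.eye(4); W[:3,:3]=R.from_euler('xyz',o['tcp_rot'],degrees=True).as_matrix(); W[:3,3]=o['ee_pos']; T=W@np.array(c['mount'])
    np.savez('pics/'+f+'.npz',K=c['K'],k1=c['k1'],T=T)
    return o
def px(f,pts,z):
    d=np.load('pics/'+f+'.npz'); K,k1,T=d['K'],float(d['k1']),d['T']
    out=[]
    for u,v in pts:
        p=np.array([(u-K[0,2])/K[0,0],(v-K[1,2])/K[1,1]]); q=p.copy()
        for _ in range(20): q=p/(1+k1*(q@q))
        r=T[:3,:3]@np.r_[q,1]; out.append(T[:3,3]+r*(z-T[2,3])/r[2])
    return np.round(np.array(out),4)
def proj(f,P):
    d=np.load('pics/'+f+'.npz'); K,k1,T=d['K'],float(d['k1']),d['T']
    c=(np.array(P)-T[:3,3])@T[:3,:3]; q=c[:,:2]/c[:,2:]; q=q*(1+k1*(q**2).sum(1,keepdims=True))
    return np.round(q*[K[0,0],K[1,1]]+[K[0,2],K[1,2]],1)
E
python3 -c "
from h import *
o=snap('top','top1.png');snap('scene','sc1.png');print(o)"
```

```text
{'time': 0.0, 'q': array([ 6.96715640e+01,  5.00976922e+00,  1.00360348e+01,  9.51002606e+01,
       -4.14952010e-04,  9.00006428e+01]), 'qd': array([-0.03857772,  0.01737895,  0.01018614,  0.00070889,  0.01962969,
       -0.01482371]), 'joint_efforts': array([-1.56568887e-03, -5.20398688e+01,  4.64795423e+01,  1.66603649e-02,
       -2.91737126e-05,  3.07589585e-05]), 'ee_pos': array([0.19099377, 0.51553083, 0.23061   ]), 'tcp_rot': array([-1.79926005e+02,  4.15781757e-04,  1.59670922e+02]), 'wrist_force': array([-0.46226491,  0.33963349, -0.42185232]), 'torque': array([ 0.02309283, -0.02548032,  0.00374045]), 'grasp_force': 0.0, 'opening': 0.08520767828594664}
```

View pics/top1.png

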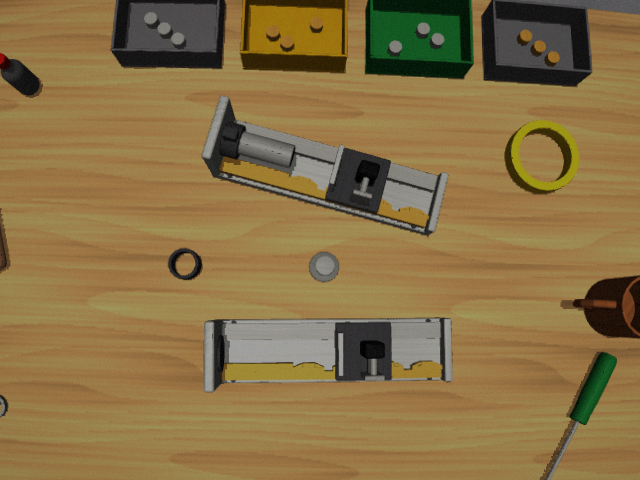

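View pics/sc1.png

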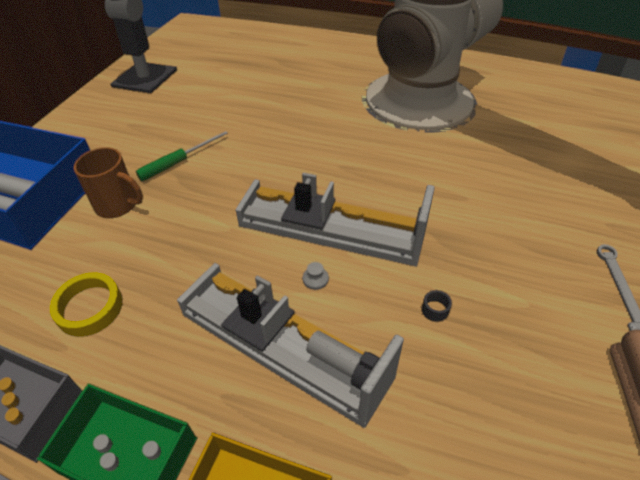

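The tube gauge is the upper one in the top view: its saddle is at about (358,180), the black grip at (367,172) and the tab at (363,190). The empty gauge is below it, at about (363,350). I'll enlarge the upper stop.

```bash
python3 -c "
from h import *
im=cv2.imread('pics/top1.png')[135:225,310:430]
cv2.imwrite('pics/c1.png',cv2.resize(im,None,fx=6,fy=6,interpolation=cv2.INTER_CUBIC))
d=np.load('pics/top1.png.npz');print(d['T'].round(3),d['K'],d['k1'])
print(px('top1.png',[(334,145),(390,156),(328,203),(380,215)],.039), px('top1.png',[(226,98),(206,174)],.1))"
```

```text
[[ 0.02  -0.993  0.114  0.497]
 [-0.999 -0.025 -0.044 -0.007]
 [ 0.047 -0.113 -0.992  0.736]
 [ 0.     0.     0.     1.   ]] [[558.74660836   0.         319.75272535]
 [  0.         558.74660836 245.05553807]
 [  0.           0.           1.        ]] -0.11376530852653005
[[ 0.7077 -0.0542  0.039 ]
 [ 0.6956 -0.127   0.039 ]
 [ 0.6313 -0.0478  0.039 ]
 [ 0.6178 -0.1144  0.039 ]] [[0.7432 0.0792 0.1   ]
 [0.65   0.0981 0.1   ]]
```

View pics/c1.png

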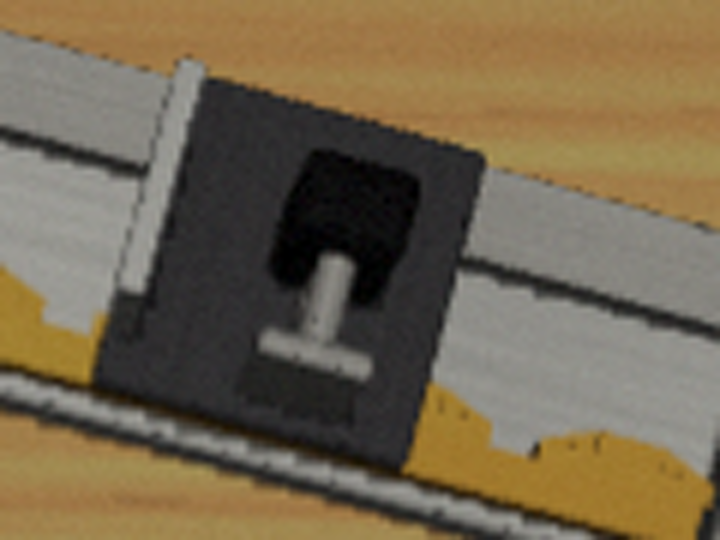

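```bash
python3 -c "
from h import *
a=px('top1.png',[(353,193.3),(371.7,198.3),(362.5,160),(379.7,164.2)],.085);print(a)
b=px('top1.png',[(390.8,161.7),(377.5,213),(325.8,198.3)],.039);print(b)
for P,Q in [(a[0],a[1]),(a[2],a[3]),(b[2],b[1]),(b[0],b[1])]: print(np.linalg.norm(P-Q),np.degrees(np.arctan2(*(P-Q)[:2])))
t=(a[0]+a[1])/2; g=(a[2]+a[3])/2; print(t,g,g-t)
# end post bottom corners of base z=.018
w=px('top1.png',[(431,235),(209,175)],.018);print(w)
print(optics.camera('wrist')['mount'])"
```

```text
[[ 0.6351 -0.0747  0.085 ]
 [ 0.6297 -0.0972  0.085 ]
 [ 0.6763 -0.0857  0.085 ]
 [ 0.6719 -0.1066  0.085 ]]
[[ 0.6881 -0.1281  0.039 ]
 [ 0.6203 -0.1111  0.039 ]
 [ 0.6373 -0.0448  0.039 ]]
0.023138928237928374 13.49573328079572
0.021358136622842354 11.888658039627868
0.06844479527327114 14.381394591090617
0.06989878396653271 104.07600458542507
[ 0.6324  -0.08595  0.085  ] [ 0.6741  -0.09615  0.085  ] [ 0.0417 -0.0102  0.    ]
[[ 0.5968 -0.1855  0.018 ]
 [ 0.6685  0.1077  0.018 ]]
[[-9.43240866e-04 -9.62256979e-01 -2.72140804e-01  6.94678809e-02]
 [ 9.99999491e-01 -8.10355556e-04 -6.00682053e-04 -4.43334861e-04]
 [ 3.57479685e-04 -2.72141232e-01  9.62257254e-01 -1.42981159e-01]
 [ 0.00000000e+00  0.00000000e+00  0.00000000e+00  1.00000000e+00]]
```

Sizes agree with the given ones: 43 mm against 44, and 23 against 24. The rail yaw is about -13.8° and the squeeze point is about (0.6615, -0.093). I'm setting out now, keeping the tool high.

```bash
python3 -m handwheel '[{"tx":-0.047,"ty":-0.029,"jaw":1},{"tx":-0.047,"ty":-0.029,"jaw":1},{"tx":-0.047,"ty":-0.029,"jaw":1},{"tx":-0.047,"ty":-0.029,"jaw":1},{"tx":-0.047,"ty":-0.029,"jaw":1},{"tx":-0.047,"ty":-0.029,"jaw":1},{"tx":-0.047,"ty":-0.029,"jaw":1},{"tx":-0.047,"ty":-0.029,"jaw":1},{"tx":-0.047,"ty":-0.029,"jaw":1},{"tx":-0.047,"ty":-0.029,"jaw":1}]' 40
python3 -m handwheel '[{"tx":-0.0455,"ty":-0.0295,"jaw":1},{"tx":-0.0455,"ty":-0.0295,"jaw":1},{"tx":-0.0455,"ty":-0.0295,"jaw":1},{"tx":-0.0455,"ty":-0.0295,"jaw":1},{"az":10.4,"jaw":1},{"az":10.4,"jaw":1},{"az":10.4,"jaw":1},{"az":10.4,"jaw":1},{"az":10.4,"jaw":1},{"az":10.4,"jaw":1}]'
python3 -m handwheel '[{"az":10.5,"jaw":1},{"az":10.5,"jaw":1},{"tz":0.025,"jaw":1},{"tz":0.025,"jaw":1},{"jaw":1},{"jaw":1},{"jaw":1},{"jaw":1},{"jaw":1},{"jaw":1}]'
python3 -c "
from h import *
o=snap('wrist','w1.png');print(o['ee_pos'],o['tcp_rot'],o['q'])"
```

```text
[0.1910137  0.51559167 0.23075517] [-1.79943955e+02 -2.48116887e-04  1.59671908e+02] [6.96714757e+01 5.00317832e+00 1.00451835e+01 9.50980504e+01
 2.47693641e-04 8.99995672e+01]$[0]: bad value
$[0]: bad value
$[0]: bad value
```

View pics/w1.png

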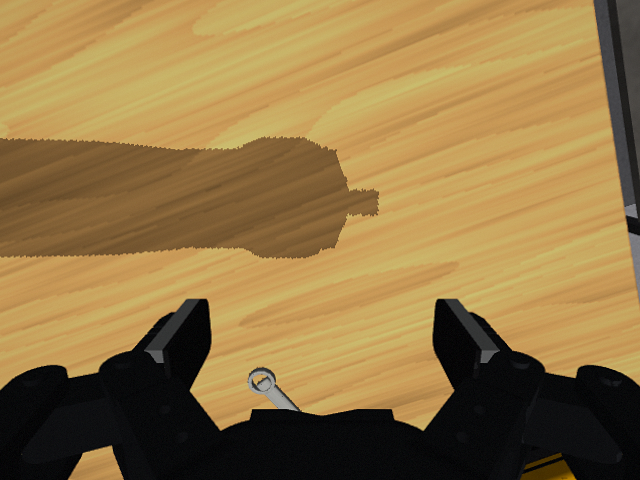

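The moves were refused, and the picture shows only the bare bench at the start pose. The rows probably need all seven keys.

```bash
python3 -m handwheel '[{"tx":-0.047,"ty":-0.029,"tz":0,"ax":0,"ay":0,"az":0,"jaw":1},{"tx":-0.047,"ty":-0.029,"tz":0,"ax":0,"ay":0,"az":0,"jaw":1},{"tx":-0.047,"ty":-0.029,"tz":0,"ax":0,"ay":0,"az":0,"jaw":1},{"tx":-0.047,"ty":-0.029,"tz":0,"ax":0,"ay":0,"az":0,"jaw":1},{"tx":-0.047,"ty":-0.029,"tz":0,"ax":0,"ay":0,"az":0,"jaw":1},{"tx":-0.047,"ty":-0.029,"tz":0,"ax":0,"ay":0,"az":0,"jaw":1},{"tx":-0.047,"ty":-0.029,"tz":0,"ax":0,"ay":0,"az":0,"jaw":1},{"tx":-0.047,"ty":-0.029,"tz":0,"ax":0,"ay":0,"az":0,"jaw":1},{"tx":-0.047,"ty":-0.029,"tz":0,"ax":0,"ay":0,"az":0,"jaw":1},{"tx":-0.047,"ty":-0.029,"tz":0,"ax":0,"ay":0,"az":0,"jaw":1}]' 40
```

```text
time: 1.45
ee_pos: [0.5319, 0.0788, 0.2312]
tcp_rot: [180.0, 0.0, 159.7]
wrist_force: [0.2, 0.6, 1.1]
opening: 0.0854
grasp_force: 0.0
```

```bash
python3 -m handwheel '[{"tx":-0.045,"ty":-0.029,"tz":0,"ax":0,"ay":0,"az":0,"jaw":1},{"tx":-0.045,"ty":-0.029,"tz":0,"ax":0,"ay":0,"az":0,"jaw":1},{"tx":-0.045,"ty":-0.029,"tz":0,"ax":0,"ay":0,"az":0,"jaw":1},{"tx":-0.045,"ty":-0.029,"tz":0,"ax":0,"ay":0,"az":0,"jaw":1},{"tx":0,"ty":0,"tz":0,"ax":0,"ay":0,"az":10.4,"jaw":1},{"tx":0,"ty":0,"tz":0,"ax":0,"ay":0,"az":10.4,"jaw":1},{"tx":0,"ty":0,"tz":0,"ax":0,"ay":0,"az":10.4,"jaw":1},{"tx":0,"ty":0,"tz":0,"ax":0,"ay":0,"az":10.4,"jaw":1},{"tx":0,"ty":0,"tz":0,"ax":0,"ay":0,"az":10.4,"jaw":1},{"tx":0,"ty":0,"tz":0,"ax":0,"ay":0,"az":10.4,"jaw":1}]'
python3 -m handwheel '[{"tx":0,"ty":0,"tz":0,"ax":0,"ay":0,"az":10.5,"jaw":1},{"tx":0,"ty":0,"tz":0,"ax":0,"ay":0,"az":10.5,"jaw":1},{"tx":0,"ty":0,"tz":0.025,"ax":0,"ay":0,"az":0,"jaw":1},{"tx":0,"ty":0,"tz":0.025,"ax":0,"ay":0,"az":0,"jaw":1},{"tx":0,"ty":0,"tz":0,"ax":0,"ay":0,"az":0,"jaw":1},{"tx":0,"ty":0,"tz":0,"ax":0,"ay":0,"az":0,"jaw":1},{"tx":0,"ty":0,"tz":0,"ax":0,"ay":0,"az":0,"jaw":1},{"tx":0,"ty":0,"tz":0,"ax":0,"ay":0,"az":0,"jaw":1},{"tx":0,"ty":0,"tz":0,"ax":0,"ay":0,"az":0,"jaw":1},{"tx":0,"ty":0,"tz":0,"ax":0,"ay":0,"az":0,"jaw":1}]'
python3 -c "
from h import *
o=snap('wrist','w2.png');print(o['ee_pos'],o['tcp_rot'],o['q'])
X=np.array([.9711,-.2385,0]);Y=np.array([.2385,.9711,0]);G=np.array([.6615,-.0931,0])
for x,y in [(13.5,-12),(13.5,12),(-30.5,-12),(-30.5,12)]: print(x,y,proj('w2.png',[G+X*x/1e3+Y*y/1e3+[0,0,.085]]))"
```

```text
time: 2.7
ee_pos: [0.6595, -0.0908, 0.2309]
tcp_rot: [-180.0, -0.0, 96.9]
wrist_force: [0.7, -0.1, 0.7]
opening: 0.0854
grasp_force: 0.0
time: 3.95
ee_pos: [0.6596, -0.0908, 0.1814]
tcp_rot: [180.0, 0.0, 76.3]
wrist_force: [-0.3, 0.3, 0.1]
opening: 0.0852
grasp_force: 0.0
[ 0.65958269 -0.0907857   0.18141108] [1.79991000e+02 3.69920854e-04 7.62740277e+01] [-7.83645945e+00  2.07608385e+01  2.31714270e+01  9.24016736e+01
 -1.29149922e-03  9.58895127e+01]
13.5 -12 [[346.  259.7]]
13.5 12 [[346.6 225.1]]
-30.5 -12 [[280.8 259.7]]
-30.5 12 [[279.7 225.1]]
```

View pics/w2.png

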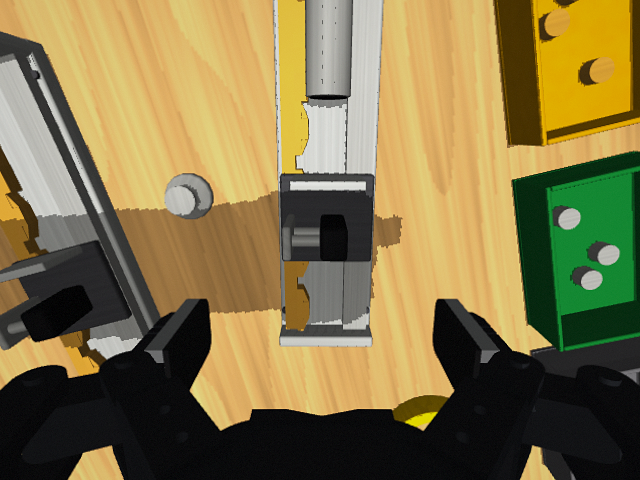

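The picture shows the stop squarely between the fingers. The tab's outer face is at column 283 (predicted 280), the grip's outer face at 347 (predicted 346), and the rows are about 4 px off. I'll enlarge it.

```bash
python3 -c "
from h import *
im=cv2.imread('pics/w2.png')[170:270,265:385]
cv2.imwrite('pics/c2.png',cv2.resize(im,None,fx=6,fy=6,interpolation=cv2.INTER_CUBIC))"
```

```text
(no output)
```

View pics/c2.png

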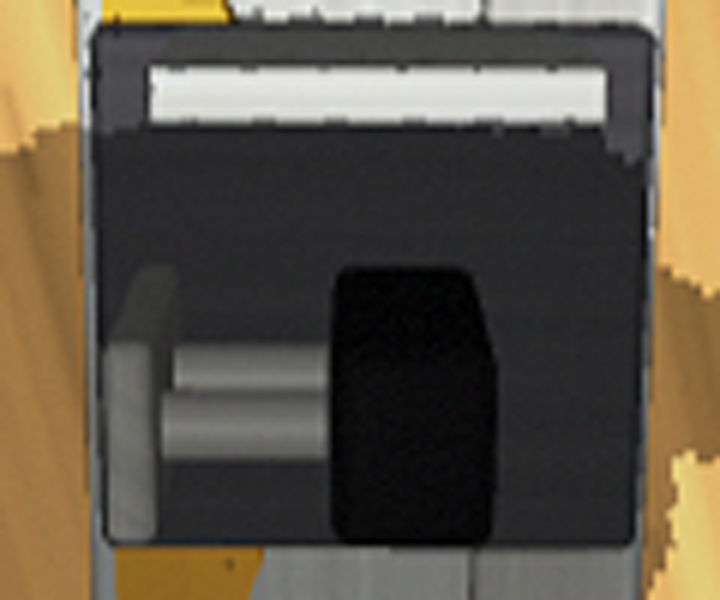

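Within about 1.5 mm. Descend and squeeze.

```bash
python3 -m handwheel '[{"tx":-0.002,"ty":0.0035,"tz":0.033,"ax":0,"ay":0,"az":0,"jaw":1},{"tx":0,"ty":0,"tz":0.033,"ax":0,"ay":0,"az":0,"jaw":1},{"tx":0,"ty":0,"tz":0.033,"ax":0,"ay":0,"az":0,"jaw":1},{"tx":0,"ty":0,"tz":0.02,"ax":0,"ay":0,"az":0,"jaw":1},{"tx":0,"ty":0,"tz":0.014,"ax":0,"ay":0,"az":0,"jaw":1},{"tx":0,"ty":0,"tz":0,"ax":0,"ay":0,"az":0,"jaw":1},{"tx":0,"ty":0,"tz":0,"ax":0,"ay":0,"az":0,"jaw":1},{"tx":0,"ty":0,"tz":0,"ax":0,"ay":0,"az":0,"jaw":1},{"tx":0,"ty":0,"tz":0,"ax":0,"ay":0,"az":0,"jaw":1},{"tx":0,"ty":0,"tz":0,"ax":0,"ay":0,"az":0,"jaw":1}]' 40
python3 -m handwheel '[{"tx":0,"ty":0,"tz":0,"ax":0,"ay":0,"az":0,"jaw":-1},{"tx":0,"ty":0,"tz":0,"ax":0,"ay":0,"az":0,"jaw":-1},{"tx":0,"ty":0,"tz":0,"ax":0,"ay":0,"az":0,"jaw":-1},{"tx":0,"ty":0,"tz":0,"ax":0,"ay":0,"az":0,"jaw":-1},{"tx":0,"ty":0,"tz":0,"ax":0,"ay":0,"az":0,"jaw":-1},{"tx":0,"ty":0,"tz":0,"ax":0,"ay":0,"az":0,"jaw":-1},{"tx":0,"ty":0,"tz":0,"ax":0,"ay":0,"az":0,"jaw":-1},{"tx":0,"ty":0,"tz":0,"ax":0,"ay":0,"az":0,"jaw":-1},{"tx":0,"ty":0,"tz":0,"ax":0,"ay":0,"az":0,"jaw":-1},{"tx":0,"ty":0,"tz":0,"ax":0,"ay":0,"az":0,"jaw":-1}]' 40
```

```text
time: 5.25
ee_pos: [0.6626, -0.0936, 0.0486]
tcp_rot: [180.0, -0.0, 76.3]
wrist_force: [-0.3, -0.1, 0.2]
opening: 0.0855
grasp_force: 0.0
time: 6.5
ee_pos: [0.6629, -0.0936, 0.0492]
tcp_rot: [179.9, -0.0, 76.3]
wrist_force: [1.3, -0.3, 6.3]
opening: 0.0258
grasp_force: 43.4
```

The tab is squeezed (opening 26 mm). Slide 48 mm along tool +x.

```bash
python3 -m handwheel '[{"tx":0.006,"ty":0,"tz":0,"ax":0,"ay":0,"az":0,"jaw":-1},{"tx":0.006,"ty":0,"tz":0,"ax":0,"ay":0,"az":0,"jaw":-1},{"tx":0.006,"ty":0,"tz":0,"ax":0,"ay":0,"az":0,"jaw":-1},{"tx":0.006,"ty":0,"tz":0,"ax":0,"ay":0,"az":0,"jaw":-1},{"tx":0.006,"ty":0,"tz":0,"ax":0,"ay":0,"az":0,"jaw":-1},{"tx":0.006,"ty":0,"tz":0,"ax":0,"ay":0,"az":0,"jaw":-1},{"tx":0.006,"ty":0,"tz":0,"ax":0,"ay":0,"az":0,"jaw":-1},{"tx":0.006,"ty":0,"tz":0,"ax":0,"ay":0,"az":0,"jaw":-1},{"tx":0,"ty":0,"tz":0,"ax":0,"ay":0,"az":0,"jaw":-1},{"tx":0,"ty":0,"tz":0,"ax":0,"ay":0,"az":0,"jaw":-1}]'
```

```text
time: 7.75
ee_pos: [0.6746, -0.0468, 0.0492]
tcp_rot: [179.9, -0.0, 76.3]
wrist_force: [2.7, 0.5, 5.2]
opening: 0.026
grasp_force: 43.8
```

Moved 48 mm with low force. Open, let the spring act, then go up to look.

```bash
python3 -m handwheel '[{"tx":0,"ty":0,"tz":0,"ax":0,"ay":0,"az":0,"jaw":1},{"tx":0,"ty":0,"tz":0,"ax":0,"ay":0,"az":0,"jaw":1},{"tx":0,"ty":0,"tz":0,"ax":0,"ay":0,"az":0,"jaw":1},{"tx":0,"ty":0,"tz":0,"ax":0,"ay":0,"az":0,"jaw":1},{"tx":0,"ty":0,"tz":0,"ax":0,"ay":0,"az":0,"jaw":1},{"tx":0,"ty":0,"tz":0,"ax":0,"ay":0,"az":0,"jaw":1},{"tx":0,"ty":0,"tz":0,"ax":0,"ay":0,"az":0,"jaw":1},{"tx":0,"ty":0,"tz":0,"ax":0,"ay":0,"az":0,"jaw":1},{"tx":0,"ty":0,"tz":-0.01,"ax":0,"ay":0,"az":0,"jaw":1},{"tx":0,"ty":0,"tz":-0.02,"ax":0,"ay":0,"az":0,"jaw":1}]'
python3 -m handwheel '[{"tx":0,"ty":0,"tz":-0.025,"ax":0,"ay":0,"az":0,"jaw":1},{"tx":0,"ty":0,"tz":-0.025,"ax":0,"ay":0,"az":0,"jaw":1},{"tx":0,"ty":0,"tz":-0.025,"ax":0,"ay":0,"az":0,"jaw":1},{"tx":0,"ty":0,"tz":-0.025,"ax":0,"ay":0,"az":0,"jaw":1},{"tx":0,"ty":0,"tz":0,"ax":0,"ay":0,"az":0,"jaw":1},{"tx":0,"ty":0,"tz":0,"ax":0,"ay":0,"az":0,"jaw":1},{"tx":0,"ty":0,"tz":0,"ax":0,"ay":0,"az":0,"jaw":1},{"tx":0,"ty":0,"tz":0,"ax":0,"ay":0,"az":0,"jaw":1},{"tx":0,"ty":0,"tz":0,"ax":0,"ay":0,"az":0,"jaw":1},{"tx":0,"ty":0,"tz":0,"ax":0,"ay":0,"az":0,"jaw":1}]'
python3 -c "
from h import *
o=snap('wrist','w3.png');print(o['ee_pos'])
X=np.array([.9711,-.2385,0]);Y=np.array([.2385,.9711,0]);G=np.array([.6628,-.0934,0])+.05*Y
for x,y in [(13.5,-12),(13.5,12),(-30.5,-12),(-30.5,12)]: print(x,y,proj('w3.png',[G+X*x/1e3+Y*y/1e3+[0,0,.085]]))"
```

```text
time: 9.0
ee_pos: [0.6735, -0.0469, 0.0788]
tcp_rot: [-179.9, 0.0, 76.3]
wrist_force: [0.4, -0.9, 0.2]
opening: 0.0858
grasp_force: 0.0
time: 10.25
ee_pos: [0.6738, -0.0469, 0.1781]
tcp_rot: [-180.0, 0.0, 76.3]
wrist_force: [-0.3, -0.0, 0.9]
opening: 0.0856
grasp_force: 0.0
[ 0.67379577 -0.04690908  0.17814073]
13.5 -12 [[343.4 255.6]]
13.5 12 [[344.  220.3]]
-30.5 -12 [[277.2 255.5]]
-30.5 12 [[276.  220.3]]
```

View pics/w3.png

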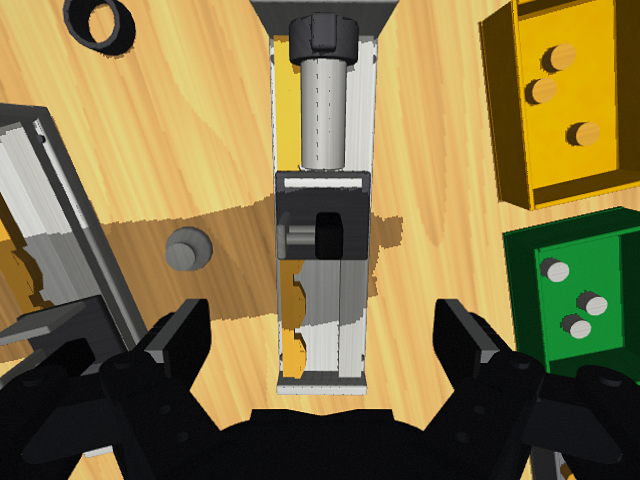

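The stop plate is now right at the tube end. The tab's outer face is at column 278 and the grip at 343, so the 65 px span matches the released state and the tab is out. The stop is at its predicted place in the 50 mm notch (bottom row 258 against 256), and the empty gauge was not touched.

```bash
python3 -c "
from h import *
print(workorder.job_done())"
```

```text
the job is handed in; nothing more can be done
None
```

I slid the stop of the tube gauge about 50 mm to the next notch and let the tab spring out, never touched the empty gauge, and handed the job in at about 10 s; hand-in returned no verdict, so this rests on the last wrist picture.

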